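# Put the shelf back in order: three things in each other's places

## Task

The three things on the blue shelf stand in each other's places: put the lidded aluminium patila centred on the square terracotta tile, the red masala box centred on the round wooden board and the steel tumbler centred on the rectangular steel drip plate, all standing upright. Each place holds only one thing, so on the way stand one of the three on the empty hexagonal marble slab, which must be free again at the end. Set things down without dropping or tipping them, and leave the steel bowl, the stone mortar and the matchbox where they are.

Things in the scene. Friction and masses are not known exactly. Their poses are not given: they have to be found in the camera images.
- masala: Red plastic masala box with a ribbed twist cap (closed, one rigid piece): upright round body 60 mm across and 56 mm high, cap above it 57 mm across; 78 mm high in all, 0.11 to 0.22 kg. Origin: centre of its underside; z up its axis. Starts on the drip plate; belongs on the round board. Can be gripped across the body from above.
- tumbler: Plain open steel tumbler, empty, 85 mm high, 50 mm across at the foot widening evenly to 60 mm at 76 mm height and 62 mm at the rim, wall 3 mm, 0.08 to 0.17 kg. Origin: centre of its underside; z up its axis. Starts on the square tile; belongs on the drip plate. Can be gripped across the outside from above.
- patila: Small aluminium pot with its lid tightly on (one rigid piece), 0.25 to 0.49 kg: 100 mm across, 110 mm at the rim 52 to 56 mm up; the lid rises to 66 mm and carries an upright round wooden knob, 26 mm across, from 66 to 97 mm above the underside: lift it by this from above. Origin: centre of its underside; z up its axis. Starts on the round board; belongs on the square tile.
- tile: Square terracotta tile, 110 by 110 mm, 12 mm thick, fixed, the place of the patila. Origin: centre of its underside, on the shelf; its flat top is 12 mm above the origin; x and y along its edges.
- board: Round wooden board, 120 mm across, 12 mm thick, fixed, the place of the masala box. Origin: centre of its underside, on the shelf; flat top 12 mm above the origin.
- drip: Rectangular steel drip plate with seven dark slots marked across it, 124 mm (x) by 84 mm (y), 12 mm thick, fixed, the place of the tumbler. Origin: centre of its underside, on the shelf; flat top 12 mm above the origin.
- hex: Hexagonal white-grey marble slab, 112 mm across its flats, 12 mm thick, fixed, empty at the start: the free spot. Origin: centre of its underside, on the shelf; flat top 12 mm above the origin.
- katori: Small open steel bowl, 80 mm across the rim, 36 mm high; a bystander to be left alone. Origin: centre of its underside.
- mortar: Small open marble mortar, 62 mm across the rim, 55 mm high; a bystander to be left alone. Origin: centre of its underside.
- matchbox: Cardboard matchbox lying flat, 56 by 36 by 16 mm, with a yellow patch on top; a bystander to be left alone. Origin: centre of its underside; x along its length.
Not all that is in view belongs to the job. Of the things like the masala, leave any that is black; of the rest the larger one is meant.

How it is judged:
By the outcome, as a careful person would: the job done as asked, in the order asked, and still so for the second after the job is handed in, with the robot touching nothing.
It also fails if it takes over 112 s, if anything falls off the work surface, if the arm or the gripper's body presses on something with over 40 N, if the wrist force passes 120 N, or if a joint passes its speed limit or range.

## Robot

A 6-joint arm with a two-finger parallel gripper is mounted at the origin on the work surface. World frame = base frame: x ahead of the robot, y to its left, z up, the work surface at z = 0. Lengths are in m, angles in rad, forces in N, time in s.
With the tool pointing down it reaches from about 0.4 to 0.825 m from the base axis. Payload 7 kg.
Tool frame: the origin (TCP) lies at the very end of the fingers, on their centre line; the grasp point (between the pads) lies arm.grip_point_offset behind it (arm.grip_point_offset is the distance from the TCP to the grasp point, in m); z points along the fingers, y is the line along which they close (so a half turn about z gives the same grasp; the last joint's range is limited). The gripper opens to 88 mm and grips with 3 to 60 N. Pads are 19 mm wide; open, the fingers measure 130 mm over their backs; the gripper's body (78 mm by 193 mm) begins 47 mm behind the grasp point.
Start: joints at [1.488, 0.359, 0.012, 0, -1.224, -0.288], TCP at [0.245, 0.629, 0.227] pointing down, gripper open.
Joint ranges: [-3.07, 3.07], [-1.43, 2.12], [-1.02, 1.25], [-3.03, 1.67], [-3.05, -0], [-3.03, 3.03]. Speed limits (rad/s): [2.39, 2.39, 3.01, 3.14, 3.14, 3.14].

## Interface

Orientations are given as [roll, pitch, yaw] about the fixed x, y, z axes, in that order (R = Rz(yaw) Ry(pitch) Rx(roll)).
In Python, from station import arm gives the robot as it stands.
- The arm moves only by the shell command python3 -m crank 'ROWS' [OPENING] [FORCE]. ROWS is JSON, a list of rows, each an object of numbers: "dx", "dy", "dz": the shift along the tool's x, y, z in cm; "wx", "wy", "wz": the turn, a rotation vector about the tool's x, y, z in degrees. A call has exactly 10 rows; each row is the pose to reach, as a shift and turn from the pose commanded when the call began, along the tool's axes at that moment; what a row does not reach only later rows make up. A row lasts 1/8 s, in which the tool goes at most 62.5 mm and 10.7 degrees, less where a joint would pass 70% of its speed; a pose out of reach is approached as far as the arm can. A call with a gripper value outside its range is refused whole. OPENING is the finger opening in cm, from 0 to 8.76, set as the call begins (- or left out, the last holds). The fingers move at their own pace and stop on an object; FORCE is the grip in N (left out, the last holds). Time passes only in rows, so rows that repeat a pose let the fingers close, or fill a call up. It gives the time, the measured TCP pose, the force, the opening and the grip force at its end, in the units of the state.
- arm.get_state(): the state, without advancing time (a new reading comes with each control period).
- arm.grab_frame(name): name is "side" or "top" or "wrist"; returns the picture (480x640x3 uint8, red, green, blue); there is no depth.
- arm.calibration(name): a dict with "fx", "fy", "cx", "cy" (pixels), "world_from_camera" (4x4, takes a point from camera to world coordinates). Camera axes: x right, y down, z forward; pixel columns grow to the right and rows downward; lengths in m; the calibration is good to about 2 mm. A picture is of the moment at which its call begins: read the wrist's pose just before it. calibration takes no time and is no camera call; for the wrist camera it gives the pose at the moment of the call.
- arm.job_done(): hands the job in; it is judged then, once.
Trained networks look in the newest picture that a camera, given by its name, has taken for a name from the list of things; names that differ only in an ending like _2 or _b are one class to them, and where a whole thing is asked for, a point or a joint stands for the part that bears it (a point fixed in the world has none). Each returns a list of dicts, best first, with "confidence" (0 to 1); they miss things now and then, are a little off and sometimes report something else, mostly with a low value. They report only what shows in the picture. A call takes as long as a camera call. They do not tell look-alikes from the thing itself.
- arm.find_in(camera, query): "centre" ([x, y, z] in m, in world coordinates, good to about 4 mm: the middle of the surface that is visible of it).
- arm.masks_of(camera, query): "pixels" (480x640 bool, what is visible of it).
- arm.mark_of(camera, query): "centre" ([x, y, z] in m, in world coordinates, good to about 4 mm: a listed point, or the origin of a listed thing).
The state is a dict: "t": time; "q": joint angles; "qd": joint speeds; "joint_efforts": joint torques, N m; "eef_pos": TCP position; "ee_rot": TCP orientation; "force": force on the tool from outside, world axes, zero at the start; "moment": the same for the moment, N m; "width": finger opening in m; "gripper_force": force on a finger pad.
Only numpy, scipy, OpenCV 4.12 (cv2) and the standard library are available. Lean on these libraries where they do the work, as an engineer would, in place of code of your own. Each camera call takes 0.05 s, during which the arm holds its last target. There are 200 camera calls.

## Working session

There is one attempt and no reset: what is moved stays moved. The work goes in short steps, Python scripts to look and compute and a shell command to move; the robot and the scene stay as the last step left them, time stands still between calls to the robot, and variables do not carry over. Pictures are saved under pics/ and viewed, at most 14 in all, crops included, and the job is handed in when it is done.

```bash
mkdir -p pics; ls; python3 - <<'E'
from station import arm
import cv2,numpy as np
s=arm.get_state();print(s['t'],s['eef_pos'],s['ee_rot'],s['width'],arm.grip_point_offset)
for c in ['top','side']:
    cv2.imwrite(f'pics/{c}0.png',arm.grab_frame(c)[:,:,::-1])
    k=arm.calibration(c);print(c,k['fx'],np.round(k['world_from_camera'],3).tolist())
    for n in ['masala','tumbler','patila','tile','board','drip','hex','katori','mortar','matchbox']:
        print(n,[(np.round(d['centre'],3).tolist(),round(d['confidence'],2)) for d in arm.mark_of(c,n)])
print(arm.get_state()['t'])
E
```

```text
pics
0.0 [0.24446087 0.62864893 0.22562813] [ 3.13993564e+00 -1.41628397e-04 -3.70960527e-01] 0.08774454267640497 0.0188
top 481.18582765506187 [[-0.02, -0.997, 0.073, 0.509], [-0.999, 0.018, -0.03, 0.068], [0.029, -0.074, -0.997, 1.019], [0.0, 0.0, 0.0, 1.0]]
masala [([0.449, 0.45, 0.0], 0.91), ([0.446, 0.226, 0.001], 0.89), ([0.46, 0.333, 0.014], 0.6)]
tumbler [([0.662, -0.197, 0.008], 0.89), ([0.632, -0.017, 0.003], 0.45)]
patila [([0.643, 0.194, 0.014], 0.89)]
tile [([0.663, -0.195, -0.001], 0.74)]
board []
drip [([0.46, 0.327, -0.002], 0.77)]
hex [([0.426, -0.279, 0.001], 0.98)]
katori [([0.474, 0.046, 0.002], 0.65)]
mortar [([0.633, -0.018, 0.001], 0.75)]
matchbox [([0.62, 0.383, -0.001], 0.65), ([0.665, -0.197, 0.001], 0.65)]
side 544.7868448087337 [[0.771, -0.483, 0.415, 0.085], [-0.637, -0.595, 0.49, -0.483], [0.011, -0.642, -0.766, 0.887], [0.0, 0.0, 0.0, 1.0]]
masala [([0.457, 0.335, 0.014], 0.93), ([0.452, 0.223, -0.003], 0.88), ([0.451, 0.451, -0.002], 0.73)]
tumbler [([0.658, -0.202, 0.01], 0.69)]
patila []
tile [([0.662, -0.196, 0.001], 0.96), ([0.644, 0.196, -0.002], 0.21)]
board [([0.647, 0.194, -0.0], 0.78)]
drip [([0.458, 0.329, 0.0], 0.78)]
hex [([0.427, -0.282, 0.001], 0.73)]
katori [([0.481, 0.043, 0.002], 0.59), ([0.458, 0.335, 0.013], 0.55)]
mortar [([0.63, -0.013, -0.003], 0.91)]
matchbox [([0.616, 0.385, -0.001], 0.92)]
1.1
```

View pics/top0.png

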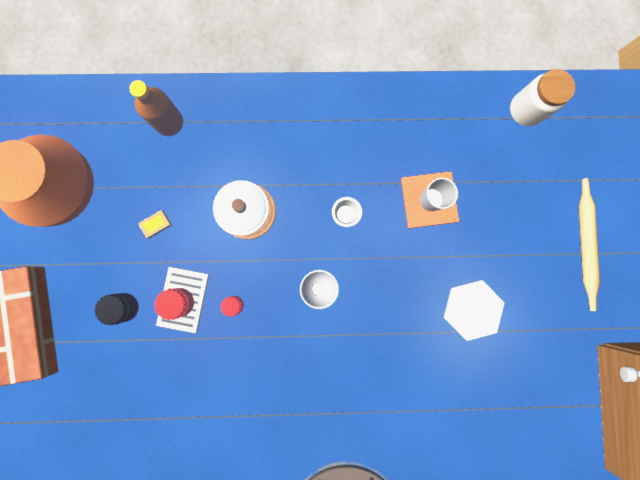

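View pics/side0.png

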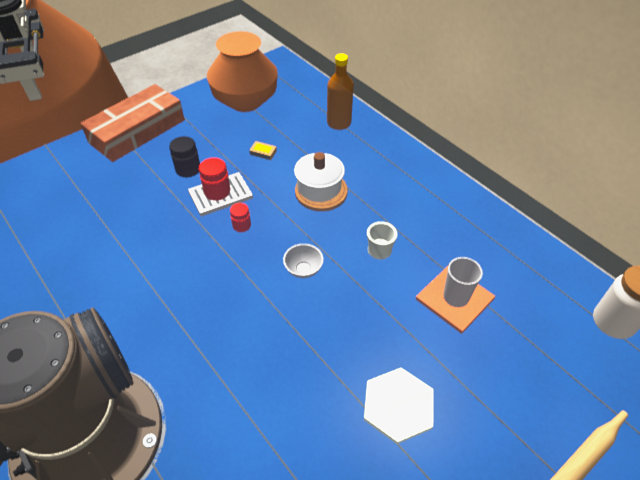

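Masala-like things in the top picture: a black one at (112,309), a large red one at (172,304) on the drip plate and a small red one at (231,306). The large red one is meant: it isn't black, it's the larger of the two red ones, and it stands on the drip plate. I'll confirm it in a crop and refine the positions.

```bash
cat > h.py <<'E'
from station import arm
import cv2,numpy as np
from scipy.optimize import least_squares
def toplane(c,px,z):
    k=arm.calibration(c);T=np.array(k['world_from_camera']);px=np.asarray(px,float).reshape(-1,2)
    d=np.c_[(px[:,0]-k['cx'])/k['fx'],(px[:,1]-k['cy'])/k['fy'],np.ones(len(px))]@T[:3,:3].T
    return (T[:3,3]+d*((z-T[2,3])/d[:,2])[:,None])[:,:2]
def hull(m):
    cs,_=cv2.findContours(m.astype(np.uint8),cv2.RETR_EXTERNAL,cv2.CHAIN_APPROX_NONE)
    return cv2.convexHull(max(cs,key=cv2.contourArea)).reshape(-1,2)
E
python3 - <<'E'
from h import *
I=cv2.imread('pics/top0.png');J=cv2.imread('pics/side0.png')
a=cv2.resize(I[260:350,80:260],None,fx=4,fy=4,interpolation=2);b=cv2.resize(J[120:240,150:300],None,fx=2,fy=2,interpolation=2)
o=np.zeros((600,720,3),np.uint8);o[:360]=a;o[360:600,:300]=b;cv2.imwrite('pics/crop.png',o)
for c in ['top','side']:
    arm.grab_frame(c)
    for n in ['tile','drip','hex','board','patila']:
        for d in arm.masks_of(c,n)[:2]:
            m=d['pixels'];h=hull(m);w=toplane(c,h,.012).astype(np.float32)
            r=cv2.minAreaRect(w*1000);e=cv2.minEnclosingCircle(w*1000)
            print(c,n,round(d['confidence'],2),m.sum(),'rect',np.round(r[0],1),np.round(r[1],1),round(r[2],1),'circ',np.round(e[0],1),round(e[1],1))
    for n in ['masala','tumbler','patila']:
        print(c,n,[(np.round(d['centre'],3).tolist(),round(d['confidence'],2)) for d in arm.mark_of(c,n)])
E
```

```text
top tile 0.66 1769 rect [ 661.7 -196.2] [112.2 112.9] 6.6 circ [ 662.3 -196. ] 75.9
top drip 0.94 1715 rect [462.2 324.5] [ 89.4 128.5] 77.3 circ [461.5 325.8] 73.0
top drip 0.59 1191 rect [477.9  43. ] [79.2 78.8] 88.9 circ [478.   43.7] 40.8
top hex 0.68 2567 rect [ 427.5 -280. ] [115.1 126.4] 73.5 circ [ 427.  -280.4] 64.7
top board 0.68 396 rect [627.8 160.7] [ 49.6 112.1] 60.1 circ [639.7 181.4] 56.0
top board 0.24 1581 rect [462.3 325.2] [ 84.7 123.8] 77.8 circ [462.5 325.8] 72.3
top patila 0.69 2427 rect [650.2 204.8] [115.  115.6] 44.4 circ [650.4 205. ] 59.1
top masala [([0.448, 0.223, 0.003], 0.9), ([0.458, 0.334, 0.014], 0.86), ([0.444, 0.449, 0.002], 0.6)]
top tumbler [([0.66, -0.198, 0.012], 0.67)]
top patila [([0.642, 0.197, 0.014], 0.88), ([0.477, 0.047, -0.0], 0.56), ([0.457, 0.331, -0.001], 0.36)]
side tile 0.81 1922 rect [ 656.6 -198.8] [114.3 112.1] 5.9 circ [ 655.4 -199.9] 75.1
side hex 0.67 3868 rect [ 423.1 -281.1] [128.3 112.6] 43.2 circ [ 423.  -281.2] 64.3
side board 0.75 612 rect [630.7 169.3] [ 87.1 120.1] 63.3 circ [639.  182.3] 62.3
side board 0.5 822 rect [646.8  -5. ] [95.9 57.2] 47.5 circ [644.3  -2.7] 48.5
side patila 0.8 1961 rect [666.9 226.9] [166.3 112.7] 51.0 circ [666.5 227. ] 83.4
side masala [([0.451, 0.224, 0.0], 0.91), ([0.457, 0.335, 0.015], 0.68), ([0.449, 0.448, -0.003], 0.56)]
side tumbler [([0.663, -0.202, 0.013], 0.97)]
side patila [([0.642, 0.198, 0.013], 0.74)]
```

View pics/crop.png

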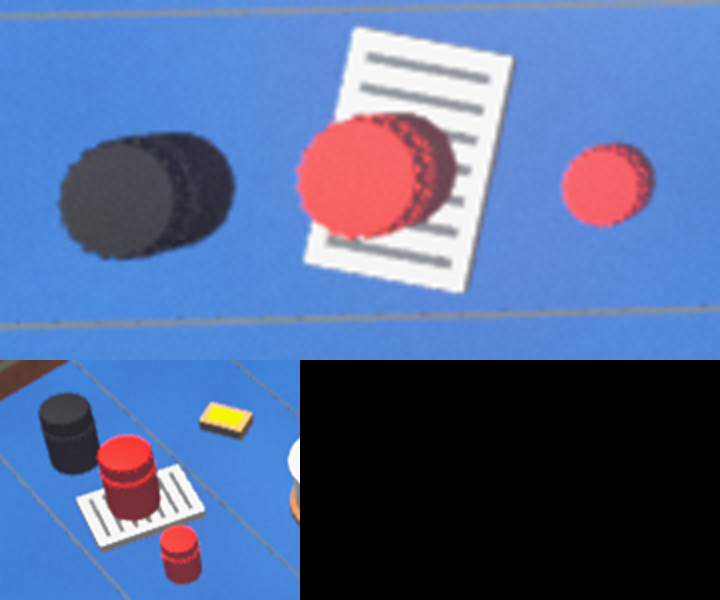

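The crop confirms it: large red box on the drip plate (top pixel 172,304), black one to its left and a small red one to its right.

```bash
cat >> h.py <<'E'
from scipy.spatial.transform import Rotation as R
def go(p,yaw):
    s=arm.get_state();A=R.from_euler('xyz',s['ee_rot']);B=R.from_euler('xyz',[np.pi,0,np.radians(yaw)])
    d=A.inv().apply(np.array(p)-s['eef_pos'])*100;w=np.degrees((A.inv()*B).as_rotvec())
    print('t',round(s['t'],2),'pos',np.round(s['eef_pos'],4),'yaw',np.round(np.degrees(s['ee_rot']),1),'F',np.round(s['force'],1),'w',round(s['width'],4),'d(cm)',np.round(d,2),'w(deg)',np.round(w,1),'q',np.round(s['q'],2))
E
python3 -c "
from h import *
go([.661,-.199,.25],-90)
go([.661,-.199,.25],-107)"
```

```text
t 2.0 pos [0.2446 0.6291 0.2266] yaw [-180.     0.   -21.2] F [ 0.5 -0.1 -0.1] w 0.0875 d(cm) [68.82 62.09 -2.35] w(deg) [-0.   0.  68.8] q [ 1.49  0.36  0.01 -0.   -1.22 -0.29]
t 2.0 pos [0.2446 0.6291 0.2266] yaw [-180.     0.   -21.2] F [ 0.5 -0.1 -0.1] w 0.0875 d(cm) [68.82 62.09 -2.35] w(deg) [-0.   0.  85.8] q [ 1.49  0.36  0.01 -0.   -1.22 -0.29]
```

```bash
python3 -m crank '[{"dx":4.6,"dy":4.1,"dz":-2.3,"wz":7},{"dx":9.2,"dy":8.2,"dz":-2.3,"wz":14},{"dx":13.8,"dy":12.3,"dz":-2.3,"wz":21},{"dx":18.4,"dy":16.4,"dz":-2.3,"wz":28},{"dx":23,"dy":20.5,"dz":-2.3,"wz":35},{"dx":27.6,"dy":24.6,"dz":-2.3,"wz":42},{"dx":32.2,"dy":28.7,"dz":-2.3,"wz":49},{"dx":36.8,"dy":32.8,"dz":-2.3,"wz":56},{"dx":41.4,"dy":36.9,"dz":-2.3,"wz":63},{"dx":46,"dy":41,"dz":-2.3,"wz":70}]' 8.7 20
python3 -c "
from h import *
go([.661,-.199,.25],-100)"
```

```text
t 2.0 pos [0.2446 0.6291 0.2266] yaw [-180.     0.   -21.2] F [ 0.5 -0.1 -0.1] w 0.0875 d(cm) [68.82 62.09 -2.35] w(deg) [-0.   0.  78.8] q [ 1.49  0.36  0.01 -0.   -1.22 -0.29]$[0]: bad value
```

```bash
python3 -m crank '[{"dx":4.6,"dy":4.1,"dz":-2.3,"wx":0,"wy":0,"wz":7},{"dx":9.2,"dy":8.2,"dz":-2.3,"wx":0,"wy":0,"wz":14},{"dx":13.8,"dy":12.3,"dz":-2.3,"wx":0,"wy":0,"wz":21},{"dx":18.4,"dy":16.4,"dz":-2.3,"wx":0,"wy":0,"wz":28},{"dx":23,"dy":20.5,"dz":-2.3,"wx":0,"wy":0,"wz":35},{"dx":27.6,"dy":24.6,"dz":-2.3,"wx":0,"wy":0,"wz":42},{"dx":32.2,"dy":28.7,"dz":-2.3,"wx":0,"wy":0,"wz":49},{"dx":36.8,"dy":32.8,"dz":-2.3,"wx":0,"wy":0,"wz":56},{"dx":41.4,"dy":36.9,"dz":-2.3,"wx":0,"wy":0,"wz":63},{"dx":46,"dy":41,"dz":-2.3,"wx":0,"wy":0,"wz":70}]' 8.7 20
python3 -c "
from h import *
go([.661,-.199,.25],-100)"
```

```text
t: 3.25
eef_pos: [0.5255, 0.0784, 0.2501]
ee_rot: [-3.141, 0.001, -1.596]
force: [1.3, 0.7, 0.5]
width: 0.0869
gripper_force: 0.0
t 3.25 pos [0.5255 0.0784 0.2501] yaw [-179.9    0.   -91.5] F [1.3 0.7 0.5] w 0.0869 d(cm) [ 2.739e+01 -1.425e+01  1.000e-02] w(deg) [-0.1  0.   8.5] q [ 0.52  0.11 -0.27  0.   -1.2  -0.54]
```

```bash
python3 -m crank '[{"dx":4.5,"dy":-2.4,"dz":0,"wx":0,"wy":0,"wz":4},{"dx":9,"dy":-4.7,"dz":0,"wx":0,"wy":0,"wz":8.5},{"dx":13.6,"dy":-7.1,"dz":0,"wx":0,"wy":0,"wz":8.5},{"dx":18.2,"dy":-9.5,"dz":0,"wx":0,"wy":0,"wz":8.5},{"dx":22.8,"dy":-11.9,"dz":0,"wx":0,"wy":0,"wz":8.5},{"dx":27.4,"dy":-14.2,"dz":0,"wx":0,"wy":0,"wz":8.5},{"dx":27.4,"dy":-14.2,"dz":0,"wx":0,"wy":0,"wz":8.5},{"dx":27.4,"dy":-14.2,"dz":0,"wx":0,"wy":0,"wz":8.5},{"dx":27.4,"dy":-14.2,"dz":0,"wx":0,"wy":0,"wz":8.5},{"dx":27.4,"dy":-14.2,"dz":0,"wx":0,"wy":0,"wz":8.5}]'
cat >> h.py <<'E'
def look(*names):
    cv2.imwrite('pics/w%d.png'%(arm.get_state()['t']*100),arm.grab_frame('wrist')[:,:,::-1])
    for n in names:
        print(n,[(np.round(d['centre'],4).tolist(),round(d['confidence'],2)) for d in arm.mark_of('wrist',n)])
        for d in arm.masks_of('wrist',n)[:2]:
            w=toplane('wrist',hull(d['pixels']),.012).astype(np.float32)*1000
            r=cv2.minAreaRect(w);e=cv2.minEnclosingCircle(w)
            print('  mask',round(d['confidence'],2),np.round(r[0],1),np.round(r[1],1),round(r[2],1),'circ',np.round(e[0],1),round(e[1],1))
E
python3 -c "
from h import *
go([.661,-.199,.25],-100)
look('tile','tumbler')"; ls pics
```

```text
t: 4.5
eef_pos: [0.6607, -0.1958, 0.2502]
ee_rot: [-3.141, 0.0, -1.74]
force: [0.0, -0.9, 0.5]
width: 0.0872
gripper_force: 0.0
t 4.5 pos [ 0.6607 -0.1958  0.2502] yaw [-180.     0.   -99.7] F [ 0.  -0.9  0.5] w 0.0872 d(cm) [ 0.31 -0.08  0.02] w(deg) [-0.   0.   0.3] q [-0.01  0.37  0.08  0.   -1.28 -0.16]
tile []
  mask 0.74 [ 662.  -196.9] [111.2 110.7] 6.0 circ [ 662.3 -196.4] 76.3
tumbler [([0.6609, -0.1951, 0.0108], 0.56)]
  mask 0.75 [ 666.  -178.3] [77.  80.4] 28.3 circ [ 666.3 -180.6] 42.7
crop.png
side0.png
top0.png
w450.png
```

View pics/w450.png

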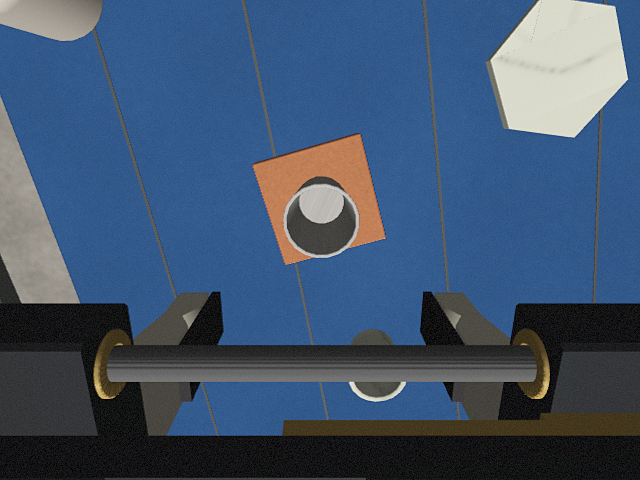

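The wrist view shows the tumbler rim at (321,219), the tile at about (320,198) and the hex at (557,67). I'll project the rim and hex centres onto their planes.

```bash
python3 -c "
from h import *
print(toplane('wrist',[[321,219],[286,219],[357,219],[321,183],[321,257]],.097), toplane('wrist',[[322,203]],.015))
I=cv2.imread('pics/w450.png');m=(I.min(2)>190);m[200:]=0
w=toplane('wrist',hull(m),.012).astype(np.float32)*1000;print(cv2.minEnclosingCircle(w),cv2.minAreaRect(w))
for d in arm.mark_of('wrist','hex'):print(d)
go([.661,-.198,.057],-100)
"
```

```text
[[ 0.66067555 -0.20006222]
 [ 0.68821103 -0.20478361]
 [ 0.63235999 -0.19520707]
 [ 0.65579784 -0.22842006]
 [ 0.66612601 -0.16837459]] [[ 0.66055128 -0.19583976]]
((426.5605163574219, -280.491943359375), 63.838680267333984) ((426.41241455078125, -279.73175048828125), (111.1965103149414, 125.27783966064453), 13.012893676757812)
{'centre': [0.4236, -0.2786, -0.0003], 'confidence': 0.61}
t 4.8 pos [ 0.6608 -0.1965  0.2497] yaw [-180.     0.   -99.7] F [-0.3 -0.4 -0.5] w 0.087 d(cm) [ 0.15 -0.04 19.27] w(deg) [-0.   0.   0.3] q [-0.01  0.37  0.08 -0.   -1.28 -0.16]
```

```bash
python3 -m crank '[{"dx":0.15,"dy":0,"dz":3,"wx":0,"wy":0,"wz":0},{"dx":0.15,"dy":0,"dz":7,"wx":0,"wy":0,"wz":0},{"dx":0.15,"dy":0,"dz":11,"wx":0,"wy":0,"wz":0},{"dx":0.15,"dy":0,"dz":14,"wx":0,"wy":0,"wz":0},{"dx":0.15,"dy":0,"dz":16,"wx":0,"wy":0,"wz":0},{"dx":0.15,"dy":0,"dz":17.5,"wx":0,"wy":0,"wz":0},{"dx":0.15,"dy":0,"dz":18.7,"wx":0,"wy":0,"wz":0},{"dx":0.15,"dy":0,"dz":19.3,"wx":0,"wy":0,"wz":0},{"dx":0.15,"dy":0,"dz":19.3,"wx":0,"wy":0,"wz":0},{"dx":0.15,"dy":0,"dz":19.3,"wx":0,"wy":0,"wz":0}]'
python3 -m crank '[{"dx":0,"dy":0,"dz":0,"wx":0,"wy":0,"wz":0},{"dx":0,"dy":0,"dz":0,"wx":0,"wy":0,"wz":0},{"dx":0,"dy":0,"dz":0,"wx":0,"wy":0,"wz":0},{"dx":0,"dy":0,"dz":0,"wx":0,"wy":0,"wz":0},{"dx":0,"dy":0,"dz":0,"wx":0,"wy":0,"wz":0},{"dx":0,"dy":0,"dz":0,"wx":0,"wy":0,"wz":0},{"dx":0,"dy":0,"dz":0,"wx":0,"wy":0,"wz":0},{"dx":0,"dy":0,"dz":0,"wx":0,"wy":0,"wz":0},{"dx":0,"dy":0,"dz":0,"wx":0,"wy":0,"wz":0},{"dx":0,"dy":0,"dz":0,"wx":0,"wy":0,"wz":0}]' 4 20
python3 -c "
from h import *
go([.661,-.198,.057],-100)"
```

```text
t: 6.05
eef_pos: [0.661, -0.1983, 0.0573]
ee_rot: [-3.14, 0.0, -1.741]
force: [0.4, 0.7, -0.3]
width: 0.087
gripper_force: 0.0
t: 7.3
eef_pos: [0.6607, -0.1982, 0.0567]
ee_rot: [-3.141, -0.0, -1.741]
force: [0.7, 0.7, 3.0]
width: 0.0603
gripper_force: 20.0
t 7.3 pos [ 0.6607 -0.1982  0.0567] yaw [-180.    -0.   -99.7] F [0.7 0.7 3. ] w 0.0603 d(cm) [-0.03 -0.03 -0.03] w(deg) [-0.  -0.   0.3] q [-0.01  0.52 -0.15  0.   -0.9  -0.16]
```

```bash
python3 -m crank '[{"dx":0,"dy":0,"dz":-1.5,"wx":0,"wy":0,"wz":0},{"dx":0,"dy":0,"dz":-4.5,"wx":0,"wy":0,"wz":0},{"dx":0.6,"dy":1,"dz":-7.5,"wx":0,"wy":0,"wz":0},{"dx":2.4,"dy":4.3,"dz":-8,"wx":0,"wy":0,"wz":0},{"dx":4.8,"dy":8.7,"dz":-8,"wx":0,"wy":0,"wz":0},{"dx":7.2,"dy":13,"dz":-8,"wx":0,"wy":0,"wz":0},{"dx":9.6,"dy":17.4,"dz":-8,"wx":0,"wy":0,"wz":0},{"dx":11.4,"dy":20.5,"dz":-8,"wx":0,"wy":0,"wz":0},{"dx":12.06,"dy":21.7,"dz":-8,"wx":0,"wy":0,"wz":0},{"dx":12.06,"dy":21.7,"dz":-8,"wx":0,"wy":0,"wz":0}]'
python3 -c "
from h import *
go([.4265,-.2805,.058],-99.7)"
```

```text
t: 8.55
eef_pos: [0.426, -0.2806, 0.1373]
ee_rot: [-3.141, -0.0, -1.742]
force: [0.5, -1.3, -1.1]
width: 0.0604
gripper_force: 20.0
t 8.55 pos [ 0.426  -0.2806  0.1373] yaw [-179.9   -0.   -99.8] F [ 0.5 -1.3 -1.1] w 0.0604 d(cm) [-0.02 -0.03  7.93] w(deg) [-0.1 -0.  -0.1] q [-0.2   0.17 -0.47 -0.   -0.93  0.03]
```

```bash
python3 -m crank '[{"dx":0,"dy":0,"dz":2,"wx":0,"wy":0,"wz":0},{"dx":0,"dy":0,"dz":4,"wx":0,"wy":0,"wz":0},{"dx":0,"dy":0,"dz":5.7,"wx":0,"wy":0,"wz":0},{"dx":0,"dy":0,"dz":6.8,"wx":0,"wy":0,"wz":0},{"dx":0,"dy":0,"dz":7.5,"wx":0,"wy":0,"wz":0},{"dx":0,"dy":0,"dz":7.8,"wx":0,"wy":0,"wz":0},{"dx":0,"dy":0,"dz":7.95,"wx":0,"wy":0,"wz":0},{"dx":0,"dy":0,"dz":8.05,"wx":0,"wy":0,"wz":0},{"dx":0,"dy":0,"dz":8.05,"wx":0,"wy":0,"wz":0},{"dx":0,"dy":0,"dz":8.05,"wx":0,"wy":0,"wz":0}]'
python3 -m crank '[{"dx":0,"dy":0,"dz":0,"wx":0,"wy":0,"wz":0},{"dx":0,"dy":0,"dz":0,"wx":0,"wy":0,"wz":0},{"dx":0,"dy":0,"dz":0,"wx":0,"wy":0,"wz":0},{"dx":0,"dy":0,"dz":0,"wx":0,"wy":0,"wz":0},{"dx":0,"dy":0,"dz":0,"wx":0,"wy":0,"wz":0},{"dx":0,"dy":0,"dz":-2,"wx":0,"wy":0,"wz":0},{"dx":0,"dy":0,"dz":-6,"wx":0,"wy":0,"wz":0},{"dx":0,"dy":0,"dz":-11,"wx":0,"wy":0,"wz":0},{"dx":0,"dy":0,"dz":-15,"wx":0,"wy":0,"wz":0},{"dx":0,"dy":0,"dz":-16,"wx":0,"wy":0,"wz":0}]' 8.7
python3 -c "
from h import *
look('hex','tumbler')
arm.grab_frame('top')
for n in ['tile','tumbler']: print(n,[np.round(d['centre'],4) for d in arm.mark_of('top',n)])
w=toplane('top',hull(arm.masks_of('top','tile')[0]['pixels']),.012).astype(np.float32);print(cv2.minAreaRect(w*1000))
go([.46,.0,.22],-100)
go([.645,.196,.22],-100)"
```

```text
t: 9.8
eef_pos: [0.4267, -0.2805, 0.0566]
ee_rot: [-3.141, -0.0, -1.741]
force: [-0.3, 0.1, 4.3]
width: 0.0605
gripper_force: 20.0
t: 11.05
eef_pos: [0.4275, -0.2808, 0.2191]
ee_rot: [-3.137, -0.001, -1.741]
force: [-0.4, -0.6, -0.7]
width: 0.0869
gripper_force: 0.0
hex []
  mask 0.71 [ 424.8 -286. ] [112.6 116.2] 12.2 circ [ 423.8 -280.3] 63.9
tumbler [([0.4264, -0.2769, 0.0093], 0.7)]
  mask 0.74 [ 425.8 -256.5] [83.1 78.7] 43.1 circ [ 426.2 -259.4] 44.1
tile [array([ 0.6648, -0.1903, -0.0017])]
tumbler []
((662.21435546875, -195.5055694580078), (110.06024932861328, 111.44041442871094), 6.047452926635742)
t 11.5 pos [ 0.4259 -0.2803  0.2151] yaw [179.9   0.  -99.7] F [-0.  -0.1 -0. ] w 0.0869 d(cm) [-28.2    1.38  -0.49] w(deg) [0.1 0.  0.3] q [-0.2   0.09 -0.36 -0.   -1.12  0.03]
t 11.5 pos [ 0.4259 -0.2803  0.2151] yaw [179.9   0.  -99.7] F [-0.  -0.1 -0. ] w 0.0869 d(cm) [-50.65 -13.53  -0.51] w(deg) [0.1 0.  0.3] q [-0.2   0.09 -0.36 -0.   -1.12  0.03]
```

```bash
python3 -m crank '[{"dx":-3,"dy":-0.8,"dz":-2,"wx":0,"wy":0,"wz":0},{"dx":-8.5,"dy":-2.3,"dz":-3,"wx":0,"wy":0,"wz":0},{"dx":-14.5,"dy":-3.9,"dz":-3,"wx":0,"wy":0,"wz":0},{"dx":-20.5,"dy":-5.5,"dz":-3,"wx":0,"wy":0,"wz":0},{"dx":-26.5,"dy":-7.1,"dz":-3,"wx":0,"wy":0,"wz":0},{"dx":-32.5,"dy":-8.7,"dz":-3,"wx":0,"wy":0,"wz":0},{"dx":-38.5,"dy":-10.3,"dz":-3,"wx":0,"wy":0,"wz":0},{"dx":-44.5,"dy":-11.9,"dz":-3,"wx":0,"wy":0,"wz":0},{"dx":-49,"dy":-13.1,"dz":-3,"wx":0,"wy":0,"wz":0},{"dx":-50.6,"dy":-13.5,"dz":-3,"wx":0,"wy":0,"wz":0}]' 8.7
python3 -c "
from h import *
arm.grab_frame('top')
print('tumbler',[(np.round(d['centre'],4),d['confidence']) for d in arm.mark_of('top','tumbler')])
look('patila','board')
go([.645,.196,.084],-100)"; ls pics
```

```text
t: 12.75
eef_pos: [0.6453, 0.1979, 0.2442]
ee_rot: [3.14, -0.001, -1.739]
force: [0.2, 0.4, -0.4]
width: 0.0875
gripper_force: 0.0
tumbler [(array([ 0.4276, -0.2761,  0.0108]), 0.79)]
patila [([0.6456, 0.1966, 0.0093], 0.97)]
  mask 0.96 [645.2 210.3] [126.5 126.7] 72.5 circ [645.1 210.4] 64.1
board []
  mask 0.94 [643.5 154.6] [ 46.  114.4] 88.3 circ [644.2 176.6] 57.2
t 13.1 pos [0.6447 0.1943 0.2465] yaw [-180.     0.   -99.8] F [-0.4 -0.5  0.2] w 0.0868 d(cm) [-1.700e-01  1.000e-02  1.625e+01] w(deg) [-0.   0.   0.2] q [ 0.58  0.35  0.04  0.   -1.26 -0.75]
crop.png
side0.png
top0.png
w1105.png
w1285.png
w450.png
```

View pics/w1285.png

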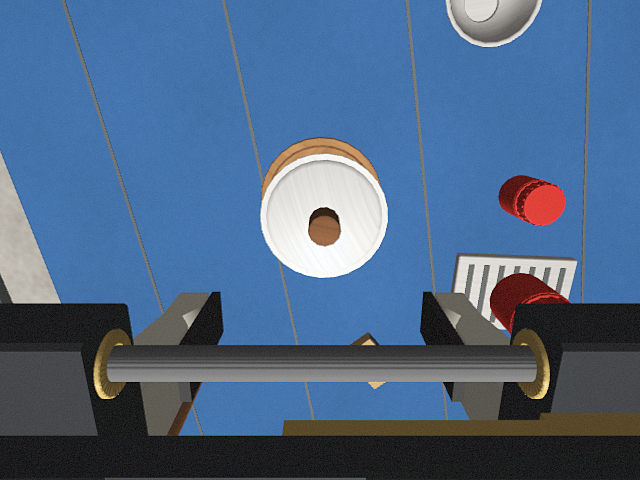

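The knob top is at (325,231), the rim circle's centre is near (324,216), and the board shows behind the pot.

```bash
python3 -c "
from h import *
print(toplane('wrist',[[325,231]],.109),toplane('wrist',[[324,216]],.066))
I=cv2.imread('pics/w1285.png');"
```

```text
[[0.64248383 0.1966739 ]] [[0.64278656 0.19524944]]
```

```bash
python3 -m crank '[{"dx":-0.13,"dy":0.25,"dz":3,"wx":0,"wy":0,"wz":0},{"dx":-0.13,"dy":0.25,"dz":7,"wx":0,"wy":0,"wz":0},{"dx":-0.13,"dy":0.25,"dz":10.5,"wx":0,"wy":0,"wz":0},{"dx":-0.13,"dy":0.25,"dz":13,"wx":0,"wy":0,"wz":0},{"dx":-0.13,"dy":0.25,"dz":14.5,"wx":0,"wy":0,"wz":0},{"dx":-0.13,"dy":0.25,"dz":15.5,"wx":0,"wy":0,"wz":0},{"dx":-0.13,"dy":0.25,"dz":16,"wx":0,"wy":0,"wz":0},{"dx":-0.13,"dy":0.25,"dz":16.2,"wx":0,"wy":0,"wz":0},{"dx":-0.13,"dy":0.25,"dz":16.2,"wx":0,"wy":0,"wz":0},{"dx":-0.13,"dy":0.25,"dz":16.2,"wx":0,"wy":0,"wz":0}]' 8.7
python3 -m crank '[{"dx":0,"dy":0,"dz":0,"wx":0,"wy":0,"wz":0},{"dx":0,"dy":0,"dz":0,"wx":0,"wy":0,"wz":0},{"dx":0,"dy":0,"dz":0,"wx":0,"wy":0,"wz":0},{"dx":0,"dy":0,"dz":0,"wx":0,"wy":0,"wz":0},{"dx":0,"dy":0,"dz":0,"wx":0,"wy":0,"wz":0},{"dx":0,"dy":0,"dz":0,"wx":0,"wy":0,"wz":0},{"dx":0,"dy":0,"dz":0,"wx":0,"wy":0,"wz":0},{"dx":0,"dy":0,"dz":0,"wx":0,"wy":0,"wz":0},{"dx":0,"dy":0,"dz":0,"wx":0,"wy":0,"wz":0},{"dx":0,"dy":0,"dz":0,"wx":0,"wy":0,"wz":0}]' 1.5 50
python3 -m crank '[{"dx":0,"dy":0,"dz":-0.5,"wx":0,"wy":0,"wz":0},{"dx":0,"dy":0,"dz":-1.5,"wx":0,"wy":0,"wz":0},{"dx":0,"dy":0,"dz":-3.5,"wx":0,"wy":0,"wz":0},{"dx":0,"dy":0,"dz":-6,"wx":0,"wy":0,"wz":0},{"dx":0,"dy":0,"dz":-8,"wx":0,"wy":0,"wz":0},{"dx":0,"dy":0,"dz":-9.5,"wx":0,"wy":0,"wz":0},{"dx":0,"dy":0,"dz":-10,"wx":0,"wy":0,"wz":0},{"dx":0,"dy":0,"dz":-10,"wx":0,"wy":0,"wz":0},{"dx":0,"dy":0,"dz":-10,"wx":0,"wy":0,"wz":0},{"dx":0,"dy":0,"dz":-10,"wx":0,"wy":0,"wz":0}]'
python3 -c "
from h import *
go([.662,-.1965,.1845],-100)
look('board')
arm.grab_frame('top')
print('b',[np.round(d['centre'],4) for d in arm.mark_of('top','board')])
arm.grab_frame('side')
print('b',[np.round(d['centre'],4) for d in arm.mark_of('side','board')])
"; ls pics
```

```text
t: 14.35
eef_pos: [0.643, 0.1974, 0.0846]
ee_rot: [-3.141, 0.0, -1.741]
force: [0.8, 0.1, -0.3]
width: 0.0868
gripper_force: 0.0
t: 15.6
eef_pos: [0.6428, 0.1972, 0.084]
ee_rot: [-3.142, 0.0, -1.741]
force: [1.3, 0.4, -1.3]
width: 0.0252
gripper_force: 50.0
t: 16.85
eef_pos: [0.6424, 0.197, 0.1832]
ee_rot: [3.141, -0.001, -1.741]
force: [-0.4, -0.4, -3.4]
width: 0.0252
gripper_force: 50.0
t 16.85 pos [0.6424 0.197  0.1832] yaw [ 1.799e+02 -1.000e-01 -9.970e+01] F [-0.4 -0.4 -3.4] w 0.0252 d(cm) [38.45 -8.59 -0.1 ] w(deg) [ 0.1 -0.1  0.3] q [ 0.59  0.38 -0.05 -0.   -1.14 -0.76]
board []
b [array([ 0.6431,  0.1907, -0.001 ])]
b [array([ 0.6482,  0.1933, -0.001 ])]
crop.png
side0.png
top0.png
w1105.png
w1285.png
w1685.png
w450.png
```

```bash
python3 -m crank '[{"dx":1.5,"dy":-0.3,"dz":0,"wx":0,"wy":0,"wz":0},{"dx":5,"dy":-1.1,"dz":0,"wx":0,"wy":0,"wz":0},{"dx":10,"dy":-2.2,"dz":0,"wx":0,"wy":0,"wz":0},{"dx":15.5,"dy":-3.5,"dz":0,"wx":0,"wy":0,"wz":0},{"dx":21,"dy":-4.7,"dz":0,"wx":0,"wy":0,"wz":0},{"dx":26.5,"dy":-5.9,"dz":0,"wx":0,"wy":0,"wz":0},{"dx":31.5,"dy":-7.1,"dz":0,"wx":0,"wy":0,"wz":0},{"dx":35.5,"dy":-8,"dz":0,"wx":0,"wy":0,"wz":0},{"dx":37.8,"dy":-8.5,"dz":0,"wx":0,"wy":0,"wz":0},{"dx":38.4,"dy":-8.6,"dz":0,"wx":0,"wy":0,"wz":0}]'
python3 -c "
from h import *
look('patila')
arm.grab_frame('top')
for n in ['board']:
  for d in arm.masks_of('top',n):
    w=toplane('top',hull(d['pixels']),.012).astype(np.float32)*1000;print(n,d['confidence'],cv2.minEnclosingCircle(w),cv2.minAreaRect(w))
arm.grab_frame('side')
for d in arm.masks_of('side','board'):
    w=toplane('side',hull(d['pixels']),.012).astype(np.float32)*1000;print(d['confidence'],cv2.minEnclosingCircle(w))
go([.662,-.1957,.084],-99.7)
"; ls pics
```

```text
t: 18.45
eef_pos: [0.662, -0.1977, 0.1839]
ee_rot: [3.141, -0.0, -1.743]
force: [0.1, 0.3, -3.1]
width: 0.0251
gripper_force: 50.0
patila [([0.6683, -0.1997, 0.1123], 0.63)]
  mask 0.67 [ 664.  -144.5] [158.3 193.4] 50.6 circ [ 674.  -129.6] 103.4
board 0.85 ((644.9295654296875, 191.89834594726562), 59.8375244140625) ((645.1522827148438, 191.84764099121094), (115.0806655883789, 116.33843994140625), 89.24712371826172)
0.85 ((639.2537841796875, 187.18783569335938), 63.917667388916016)
t 18.8 pos [ 0.6626 -0.1947  0.1842] yaw [-180.     0.   -99.7] F [ 0.7  0.4 -3.1] w 0.025 d(cm) [ 0.11  0.04 10.02] w(deg) [-0.  0.  0.] q [-0.    0.41 -0.01 -0.   -1.15 -0.16]
crop.png
side0.png
top0.png
w1105.png
w1285.png
w1685.png
w1845.png
w450.png
```

```bash
python3 -m crank '[{"dx":0,"dy":0,"dz":2,"wx":0,"wy":0,"wz":0},{"dx":0,"dy":0,"dz":4.5,"wx":0,"wy":0,"wz":0},{"dx":0,"dy":0,"dz":6.7,"wx":0,"wy":0,"wz":0},{"dx":0,"dy":0,"dz":8.2,"wx":0,"wy":0,"wz":0},{"dx":0,"dy":0,"dz":9.1,"wx":0,"wy":0,"wz":0},{"dx":0,"dy":0,"dz":9.6,"wx":0,"wy":0,"wz":0},{"dx":0,"dy":0,"dz":9.85,"wx":0,"wy":0,"wz":0},{"dx":0,"dy":0,"dz":10,"wx":0,"wy":0,"wz":0},{"dx":0,"dy":0,"dz":10.05,"wx":0,"wy":0,"wz":0},{"dx":0,"dy":0,"dz":10.05,"wx":0,"wy":0,"wz":0}]'
python3 -c "
from h import *
go([.662,-.1957,.084],-99.7)
arm.grab_frame('side')
J=arm.grab_frame('side');cv2.imwrite('pics/s1.png',cv2.resize(J[180:360,380:540,::-1],None,fx=3,fy=3))"
```

```text
t: 20.05
eef_pos: [0.6627, -0.1959, 0.0841]
ee_rot: [-3.141, 0.0, -1.741]
force: [-0.6, 0.4, -1.4]
width: 0.0251
gripper_force: 50.0
t 20.05 pos [ 0.6627 -0.1959  0.0841] yaw [-180.     0.   -99.7] F [-0.6  0.4 -1.4] w 0.0251 d(cm) [-0.01  0.07  0.01] w(deg) [-0.  0. -0.] q [-0.01  0.49 -0.12  0.   -0.96 -0.16]
```

View pics/s1.png

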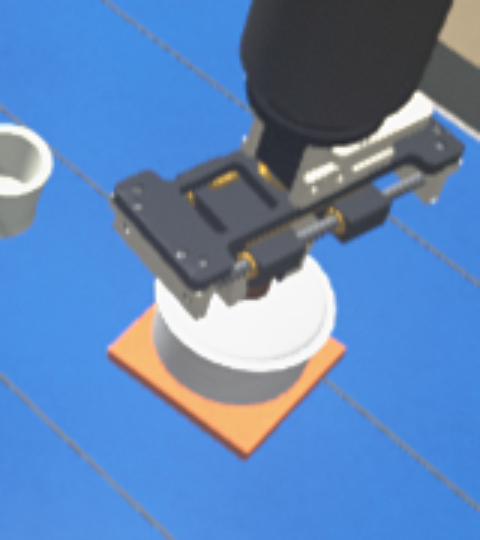

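The pot rests flat on the tile, well inside its edges, and the force has dropped, so I'll release it.

```bash
python3 -m crank '[{"dx":0,"dy":0,"dz":0.05,"wx":0,"wy":0,"wz":0},{"dx":0,"dy":0,"dz":0.05,"wx":0,"wy":0,"wz":0},{"dx":0,"dy":0,"dz":0.05,"wx":0,"wy":0,"wz":0},{"dx":0,"dy":0,"dz":0.05,"wx":0,"wy":0,"wz":0},{"dx":0,"dy":0,"dz":0.05,"wx":0,"wy":0,"wz":0},{"dx":0,"dy":0,"dz":-2,"wx":0,"wy":0,"wz":0},{"dx":0,"dy":0,"dz":-6,"wx":0,"wy":0,"wz":0},{"dx":0,"dy":0,"dz":-11,"wx":0,"wy":0,"wz":0},{"dx":0,"dy":0,"dz":-15,"wx":0,"wy":0,"wz":0},{"dx":0,"dy":0,"dz":-16,"wx":0,"wy":0,"wz":0}]' 8.7
python3 -c "
from h import *
look('patila','tile')
go([.458,.334,.25],-100)
go([.458,.334,.25],-80)"
```

```text
t: 21.4
eef_pos: [0.6637, -0.1961, 0.2474]
ee_rot: [-3.136, 0.0, -1.741]
force: [-0.1, 0.5, -0.4]
width: 0.0871
gripper_force: 0.0
patila [([0.666, -0.1944, 0.0139], 0.91), ([0.6334, -0.0148, -0.0032], 0.4)]
  mask 0.93 [ 662.1 -181.6] [125.9 125.7] 18.7 circ [ 661.9 -181.2] 64.2
tile []
  mask 0.6 [ 660.9 -236.5] [ 39.3 110.4] 88.6 circ [ 661.  -229.2] 56.3
t 21.65 pos [ 0.6617 -0.1956  0.2417] yaw [179.9   0.  -99.8] F [ 0.1  0.4 -1.1] w 0.087 d(cm) [-48.75  29.05  -0.75] w(deg) [0.1 0.  0.2] q [-0.01  0.38  0.07 -0.   -1.27 -0.16]
t 21.65 pos [ 0.6617 -0.1956  0.2417] yaw [179.9   0.  -99.8] F [ 0.1  0.4 -1.1] w 0.087 d(cm) [-48.75  29.05  -0.75] w(deg) [  0.1   0.  -19.8] q [-0.01  0.38  0.07 -0.   -1.27 -0.16]
```

```bash
python3 -m crank '[{"dx":-4.5,"dy":2.7,"dz":-0.5,"wx":0,"wy":0,"wz":-1},{"dx":-9.6,"dy":5.7,"dz":-0.5,"wx":0,"wy":0,"wz":-2},{"dx":-14.9,"dy":8.9,"dz":-0.5,"wx":0,"wy":0,"wz":-4},{"dx":-20.2,"dy":12,"dz":-0.5,"wx":0,"wy":0,"wz":-5},{"dx":-25.5,"dy":15.2,"dz":-0.5,"wx":0,"wy":0,"wz":-6},{"dx":-30.8,"dy":18.4,"dz":-0.5,"wx":0,"wy":0,"wz":-7},{"dx":-36.1,"dy":21.5,"dz":-0.5,"wx":0,"wy":0,"wz":-8},{"dx":-41.4,"dy":24.7,"dz":-0.5,"wx":0,"wy":0,"wz":-9},{"dx":-46,"dy":27.4,"dz":-0.5,"wx":0,"wy":0,"wz":-10},{"dx":-48.7,"dy":29,"dz":-0.5,"wx":0,"wy":0,"wz":-10}]' 8.7
python3 -c "
from h import *
look('masala','drip')
go([.458,.334,.055],-90)"; ls -t pics|head -1
```

```text
t: 22.9
eef_pos: [0.4575, 0.3351, 0.247]
ee_rot: [3.14, -0.002, -1.564]
force: [-0.1, 0.3, -0.6]
width: 0.0871
gripper_force: 0.0
masala [([0.4449, 0.4542, 0.0002], 0.72), ([0.4465, 0.2281, -0.0006], 0.71), ([0.4534, 0.3342, 0.0168], 0.65)]
  mask 0.94 [447.4 220.3] [43.  44.1] 0.4 circ [447.4 220.5] 22.6
  mask 0.83 [457.4 344.3] [70.8 82.3] 1.9 circ [457.1 344.4] 41.6
drip []
  mask 0.72 [462.9 325.2] [ 85.2 124. ] 78.0 circ [462.7 325.6] 72.6
t 23.15 pos [0.4588 0.3327 0.2475] yaw [ 1.799e+02 -1.000e-01 -8.970e+01] F [ 0.7 -1.   0.8] w 0.0871 d(cm) [-0.16  0.05 19.25] w(deg) [ 0.1 -0.1  0.3] q [ 0.97  0.17 -0.2  -0.   -1.21 -0.97]
w2290.png
```

View pics/w2290.png

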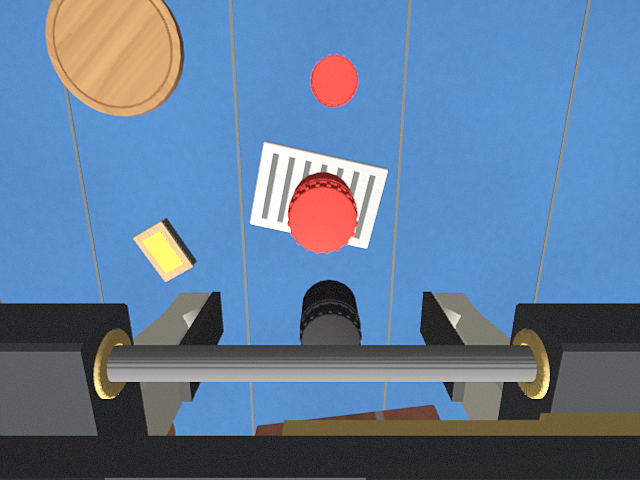

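The large red box's cap is centred at (323,220) on the drip plate, with the black one behind the jaw at (330,315), the small red one at (334,80) and the free board at top left.

```bash
python3 -c "
from h import *
print(toplane('wrist',[[323,220]],.090))
d=arm.masks_of('wrist','board')
for e in d:
  h=hull(e['pixels']);w=toplane('wrist',h[h[:,1]>2],.012)
  f=least_squares(lambda p:np.hypot(*(w-p).T)-.06,w.mean(0));print(e['confidence'],f.x,f.cost)
go([.458,.334,.034],-90)"
```

```text
[[0.45739537 0.33071818]]
0.58 [0.64380532 0.19077715] 1.3458898109064769e-05
t 23.2 pos [0.459  0.3324 0.2478] yaw [ 1.799e+02 -1.000e-01 -8.980e+01] F [ 0.1  0.  -0.2] w 0.087 d(cm) [-0.19  0.08 21.38] w(deg) [ 0.1 -0.1  0.2] q [ 0.97  0.17 -0.2  -0.   -1.21 -0.97]
```

```bash
python3 -m crank '[{"dx":0,"dy":0.15,"dz":3,"wx":0,"wy":0,"wz":0},{"dx":0,"dy":0.15,"dz":7,"wx":0,"wy":0,"wz":0},{"dx":0,"dy":0.15,"dz":11,"wx":0,"wy":0,"wz":0},{"dx":0,"dy":0.15,"dz":14.5,"wx":0,"wy":0,"wz":0},{"dx":0,"dy":0.15,"dz":17.5,"wx":0,"wy":0,"wz":0},{"dx":0,"dy":0.15,"dz":19.5,"wx":0,"wy":0,"wz":0},{"dx":0,"dy":0.15,"dz":20.8,"wx":0,"wy":0,"wz":0},{"dx":0,"dy":0.15,"dz":21.4,"wx":0,"wy":0,"wz":0},{"dx":0,"dy":0.15,"dz":21.4,"wx":0,"wy":0,"wz":0},{"dx":0,"dy":0.15,"dz":21.4,"wx":0,"wy":0,"wz":0}]' 8.7
python3 -m crank '[{"dx":0,"dy":0,"dz":0,"wx":0,"wy":0,"wz":0},{"dx":0,"dy":0,"dz":0,"wx":0,"wy":0,"wz":0},{"dx":0,"dy":0,"dz":0,"wx":0,"wy":0,"wz":0},{"dx":0,"dy":0,"dz":0,"wx":0,"wy":0,"wz":0},{"dx":0,"dy":0,"dz":0,"wx":0,"wy":0,"wz":0},{"dx":0,"dy":0,"dz":0,"wx":0,"wy":0,"wz":0},{"dx":0,"dy":0,"dz":0,"wx":0,"wy":0,"wz":0},{"dx":0,"dy":0,"dz":0,"wx":0,"wy":0,"wz":0},{"dx":0,"dy":0,"dz":0,"wx":0,"wy":0,"wz":0},{"dx":0,"dy":0,"dz":0,"wx":0,"wy":0,"wz":0}]' 5 25
python3 -c "
from h import *
go([.6445,.1913,.134],-90)"
```

```text
t: 24.45
eef_pos: [0.458, 0.3336, 0.0353]
ee_rot: [-3.141, 0.001, -1.566]
force: [-0.2, 0.5, -0.4]
width: 0.087
gripper_force: 0.0
t: 25.7
eef_pos: [0.4575, 0.3333, 0.0347]
ee_rot: [3.142, 0.0, -1.566]
force: [-3.3, 0.1, 6.0]
width: 0.0598
gripper_force: 25.0
t 25.7 pos [0.4575 0.3333 0.0347] yaw [180.    0.  -89.7] F [-3.3  0.1  6. ] w 0.0598 d(cm) [ 14.28 -18.63  -9.93] w(deg) [0.  0.  0.3] q [ 0.98  0.38 -0.46 -0.   -0.73 -0.97]
```

```bash
python3 -m crank '[{"dx":0,"dy":0,"dz":-1.5,"wx":0,"wy":0,"wz":0},{"dx":0,"dy":0,"dz":-4.5,"wx":0,"wy":0,"wz":0},{"dx":0,"dy":0,"dz":-8,"wx":0,"wy":0,"wz":0},{"dx":1.4,"dy":-1.9,"dz":-10,"wx":0,"wy":0,"wz":0},{"dx":4.3,"dy":-5.6,"dz":-10,"wx":0,"wy":0,"wz":0},{"dx":7.2,"dy":-9.4,"dz":-10,"wx":0,"wy":0,"wz":0},{"dx":10.1,"dy":-13.2,"dz":-10,"wx":0,"wy":0,"wz":0},{"dx":12.9,"dy":-16.9,"dz":-10,"wx":0,"wy":0,"wz":0},{"dx":14.2,"dy":-18.6,"dz":-10,"wx":0,"wy":0,"wz":0},{"dx":14.2,"dy":-18.6,"dz":-10,"wx":0,"wy":0,"wz":0}]'
python3 -c "
from h import *
arm.grab_frame('top');go([.6445,.192,.0345],-90)"
```

```text
t: 26.95
eef_pos: [0.6449, 0.1909, 0.1344]
ee_rot: [3.141, -0.0, -1.569]
force: [-1.2, -0.7, -1.4]
width: 0.0596
gripper_force: 25.0
t 27.0 pos [0.6441 0.1916 0.1344] yaw [180.   -0.  -89.8] F [-0.6 -0.4 -1.3] w 0.0595 d(cm) [-0.04 -0.04  9.99] w(deg) [ 0.  -0.   0.2] q [ 0.58  0.42 -0.11 -0.   -1.04 -0.58]
```

```bash
python3 -m crank '[{"dx":0,"dy":0,"dz":2,"wx":0,"wy":0,"wz":0},{"dx":0,"dy":0,"dz":4.5,"wx":0,"wy":0,"wz":0},{"dx":0,"dy":0,"dz":6.7,"wx":0,"wy":0,"wz":0},{"dx":0,"dy":0,"dz":8.2,"wx":0,"wy":0,"wz":0},{"dx":0,"dy":0,"dz":9.1,"wx":0,"wy":0,"wz":0},{"dx":0,"dy":0,"dz":9.6,"wx":0,"wy":0,"wz":0},{"dx":0,"dy":0,"dz":9.85,"wx":0,"wy":0,"wz":0},{"dx":0,"dy":0,"dz":10,"wx":0,"wy":0,"wz":0},{"dx":0,"dy":0,"dz":10.05,"wx":0,"wy":0,"wz":0},{"dx":0,"dy":0,"dz":10.05,"wx":0,"wy":0,"wz":0}]'
python3 -m crank '[{"dx":0,"dy":0,"dz":0,"wx":0,"wy":0,"wz":0},{"dx":0,"dy":0,"dz":0,"wx":0,"wy":0,"wz":0},{"dx":0,"dy":0,"dz":0,"wx":0,"wy":0,"wz":0},{"dx":0,"dy":0,"dz":0,"wx":0,"wy":0,"wz":0},{"dx":0,"dy":0,"dz":0,"wx":0,"wy":0,"wz":0},{"dx":0,"dy":0,"dz":-2,"wx":0,"wy":0,"wz":0},{"dx":0,"dy":0,"dz":-6,"wx":0,"wy":0,"wz":0},{"dx":0,"dy":0,"dz":-11,"wx":0,"wy":0,"wz":0},{"dx":0,"dy":0,"dz":-16,"wx":0,"wy":0,"wz":0},{"dx":0,"dy":0,"dz":-20,"wx":0,"wy":0,"wz":0}]' 8.7
python3 -c "
from h import *
look('masala')
go([.4265,-.2795,.22],-90)"; ls -t pics|head -1
```

```text
t: 28.25
eef_pos: [0.6445, 0.1921, 0.0347]
ee_rot: [-3.141, 0.0, -1.566]
force: [-2.3, 0.4, 2.8]
width: 0.0596
gripper_force: 25.0
t: 29.5
eef_pos: [0.6444, 0.1921, 0.2366]
ee_rot: [-3.14, 0.001, -1.566]
force: [0.4, 0.4, -0.5]
width: 0.087
gripper_force: 0.0
masala [([0.6409, 0.1922, 0.0139], 0.87)]
  mask 0.68 [440.2 230.3] [41.9 70.3] 64.0 circ [440.2 230.3] 35.2
  mask 0.66 [644.8 205.5] [83.  71.3] 78.4 circ [645.7 205.9] 42.7
t 29.65 pos [0.6454 0.1926 0.2372] yaw [-1.797e+02  1.000e-01 -8.970e+01] F [-0.1 -0.3 -1.6] w 0.0873 d(cm) [47.11 22.11  1.49] w(deg) [-0.3  0.2  0.3] q [ 0.58  0.35  0.02  0.   -1.24 -0.57]
w2950.png
```

```bash
python3 -m crank '[{"dx":3,"dy":1.4,"dz":0,"wx":0,"wy":0,"wz":0},{"dx":8,"dy":3.7,"dz":0,"wx":0,"wy":0,"wz":0},{"dx":13.5,"dy":6.3,"dz":0,"wx":0,"wy":0,"wz":0},{"dx":19,"dy":8.9,"dz":0,"wx":0,"wy":0,"wz":0},{"dx":24.5,"dy":11.5,"dz":0,"wx":0,"wy":0,"wz":0},{"dx":30,"dy":14.1,"dz":0,"wx":0,"wy":0,"wz":0},{"dx":35.5,"dy":16.7,"dz":0,"wx":0,"wy":0,"wz":0},{"dx":41,"dy":19.2,"dz":0,"wx":0,"wy":0,"wz":0},{"dx":45.5,"dy":21.4,"dz":0,"wx":0,"wy":0,"wz":0},{"dx":47.1,"dy":22.1,"dz":0,"wx":0,"wy":0,"wz":0}]' 8.7
python3 -c "
from h import *
look('tumbler')
arm.grab_frame('top')
w=toplane('top',hull(arm.masks_of('top','drip')[0]['pixels']),.012).astype(np.float32);print(cv2.minAreaRect(w*1000))
print([np.round(d['centre'],4) for d in arm.mark_of('top','drip')])
go([.4265,-.280,.057],-90)"; ls -t pics|head -1
```

```text
t: 30.9
eef_pos: [0.4234, -0.2816, 0.2331]
ee_rot: [3.14, 0.001, -1.569]
force: [-0.4, 0.8, 0.8]
width: 0.0869
gripper_force: 0.0
tumbler [([0.4237, -0.2806, 0.0112], 0.91)]
  mask 0.95 [ 428.8 -256.1] [81.5 78.3] 47.3 circ [ 428.  -258.1] 43.8
((462.1822509765625, 325.4029541015625), (86.07429504394531, 124.23064422607422), 78.05245208740234)
[array([ 4.609e-01,  3.311e-01, -3.000e-04])]
t 31.2 pos [ 0.4257 -0.2791  0.2338] yaw [180.    0.  -89.7] F [ 0.7  0.3 -0.5] w 0.0869 d(cm) [ 0.1  -0.08 17.68] w(deg) [0.  0.  0.3] q [-0.19  0.08 -0.34 -0.   -1.16  0.2 ]
w3090.png
```

```bash
ls -t pics | head -1 | xargs -I{} cp pics/{} pics/cur.png
```

```text
(no output)
```

View pics/cur.png

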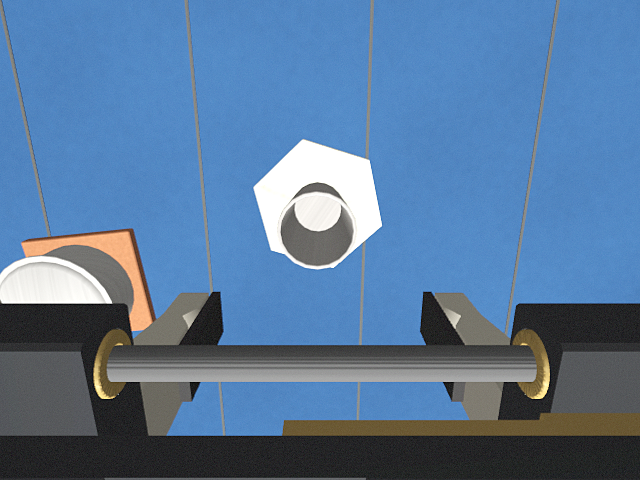

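The tumbler stands upright on the hex, rim centre (317,230), lined up with the jaws.

```bash
python3 -c "
from h import *
print(toplane('wrist',[[317,230]],.097))"
python3 -m crank '[{"dx":0.1,"dy":0,"dz":3,"wx":0,"wy":0,"wz":0},{"dx":0.1,"dy":0,"dz":7,"wx":0,"wy":0,"wz":0},{"dx":0.1,"dy":0,"dz":10.5,"wx":0,"wy":0,"wz":0},{"dx":0.1,"dy":0,"dz":13.5,"wx":0,"wy":0,"wz":0},{"dx":0.1,"dy":0,"dz":15.5,"wx":0,"wy":0,"wz":0},{"dx":0.1,"dy":0,"dz":16.8,"wx":0,"wy":0,"wz":0},{"dx":0.1,"dy":0,"dz":17.4,"wx":0,"wy":0,"wz":0},{"dx":0.1,"dy":0,"dz":17.7,"wx":0,"wy":0,"wz":0},{"dx":0.1,"dy":0,"dz":17.7,"wx":0,"wy":0,"wz":0},{"dx":0.1,"dy":0,"dz":17.7,"wx":0,"wy":0,"wz":0}]' 8.7
python3 -m crank '[{"dx":0,"dy":0,"dz":0,"wx":0,"wy":0,"wz":0},{"dx":0,"dy":0,"dz":0,"wx":0,"wy":0,"wz":0},{"dx":0,"dy":0,"dz":0,"wx":0,"wy":0,"wz":0},{"dx":0,"dy":0,"dz":0,"wx":0,"wy":0,"wz":0},{"dx":0,"dy":0,"dz":0,"wx":0,"wy":0,"wz":0},{"dx":0,"dy":0,"dz":0,"wx":0,"wy":0,"wz":0},{"dx":0,"dy":0,"dz":0,"wx":0,"wy":0,"wz":0},{"dx":0,"dy":0,"dz":0,"wx":0,"wy":0,"wz":0},{"dx":0,"dy":0,"dz":0,"wx":0,"wy":0,"wz":0},{"dx":0,"dy":0,"dz":0,"wx":0,"wy":0,"wz":0}]' 4 20
python3 -c "
from h import *
go([.4622,.3255,.19],-90)"
```

```text
[[ 0.42916258 -0.27810197]]
t: 32.45
eef_pos: [0.4257, -0.281, 0.0576]
ee_rot: [-3.141, -0.0, -1.566]
force: [0.3, -0.0, 0.8]
width: 0.0872
gripper_force: 0.0
t: 33.7
eef_pos: [0.4256, -0.281, 0.0572]
ee_rot: [-3.141, -0.0, -1.566]
force: [1.4, 0.4, 1.6]
width: 0.0614
gripper_force: 20.0
t 33.7 pos [ 0.4256 -0.281   0.0572] yaw [-180.    -0.   -89.7] F [1.4 0.4 1.6] w 0.0614 d(cm) [-60.63  -3.95 -13.29] w(deg) [-0.  -0.   0.3] q [-0.2   0.27 -0.56  0.   -0.74  0.2 ]
```

```bash
python3 -m crank '[{"dx":0,"dy":0,"dz":-1.5,"wx":0,"wy":0,"wz":0},{"dx":0,"dy":0,"dz":-4.5,"wx":0,"wy":0,"wz":0},{"dx":0,"dy":0,"dz":-8.5,"wx":0,"wy":0,"wz":0},{"dx":-2,"dy":-0.1,"dz":-12,"wx":0,"wy":0,"wz":0},{"dx":-6,"dy":-0.4,"dz":-13,"wx":0,"wy":0,"wz":0},{"dx":-11,"dy":-0.7,"dz":-13,"wx":0,"wy":0,"wz":0},{"dx":-16,"dy":-1,"dz":-13,"wx":0,"wy":0,"wz":0},{"dx":-21,"dy":-1.4,"dz":-13,"wx":0,"wy":0,"wz":0},{"dx":-26,"dy":-1.7,"dz":-13,"wx":0,"wy":0,"wz":0},{"dx":-30,"dy":-2,"dz":-13,"wx":0,"wy":0,"wz":0}]'
python3 -m crank '[{"dx":-4,"dy":-0.2,"dz":0,"wx":0,"wy":0,"wz":0},{"dx":-8.5,"dy":-0.5,"dz":0,"wx":0,"wy":0,"wz":0},{"dx":-13,"dy":-0.8,"dz":0,"wx":0,"wy":0,"wz":0},{"dx":-17.5,"dy":-1.1,"dz":0,"wx":0,"wy":0,"wz":0},{"dx":-22,"dy":-1.4,"dz":0,"wx":0,"wy":0,"wz":0},{"dx":-26,"dy":-1.7,"dz":0,"wx":0,"wy":0,"wz":0},{"dx":-29,"dy":-1.9,"dz":0,"wx":0,"wy":0,"wz":0},{"dx":-30.6,"dy":-2,"dz":0,"wx":0,"wy":0,"wz":0},{"dx":-30.6,"dy":-2,"dz":0,"wx":0,"wy":0,"wz":0},{"dx":-30.6,"dy":-2,"dz":0,"wx":0,"wy":0,"wz":0}]'
python3 -c "
from h import *
arm.grab_frame('top');go([.4622,.325,.0575],-90)"
```

```text
t: 34.95
eef_pos: [0.4432, 0.0207, 0.1878]
ee_rot: [3.141, 0.0, -1.566]
force: [0.2, -0.7, -0.9]
width: 0.0616
gripper_force: 20.0
t: 36.2
eef_pos: [0.4624, 0.3243, 0.1871]
ee_rot: [3.141, -0.0, -1.567]
force: [-0.6, 0.6, -1.3]
width: 0.0614
gripper_force: 20.0
t 36.25 pos [0.4625 0.3242 0.1872] yaw [180.   -0.  -89.8] F [-0.9  0.1 -1. ] w 0.0617 d(cm) [-0.08  0.03 12.97] w(deg) [ 0.  -0.   0.2] q [ 0.96  0.21 -0.29 -0.   -1.07 -0.95]
```

```bash
python3 -m crank '[{"dx":-0.05,"dy":0,"dz":2.5,"wx":0,"wy":0,"wz":0},{"dx":-0.05,"dy":0,"dz":6,"wx":0,"wy":0,"wz":0},{"dx":-0.05,"dy":0,"dz":9,"wx":0,"wy":0,"wz":0},{"dx":-0.05,"dy":0,"dz":11,"wx":0,"wy":0,"wz":0},{"dx":-0.05,"dy":0,"dz":12,"wx":0,"wy":0,"wz":0},{"dx":-0.05,"dy":0,"dz":12.5,"wx":0,"wy":0,"wz":0},{"dx":-0.05,"dy":0,"dz":12.8,"wx":0,"wy":0,"wz":0},{"dx":-0.05,"dy":0,"dz":12.95,"wx":0,"wy":0,"wz":0},{"dx":-0.05,"dy":0,"dz":13.05,"wx":0,"wy":0,"wz":0},{"dx":-0.05,"dy":0,"dz":13.05,"wx":0,"wy":0,"wz":0}]'
python3 -c "
from h import *
go([.4622,.325,.0575],-90)"
python3 -m crank '[{"dx":0,"dy":0,"dz":0,"wx":0,"wy":0,"wz":0},{"dx":0,"dy":0,"dz":0,"wx":0,"wy":0,"wz":0},{"dx":0,"dy":0,"dz":0,"wx":0,"wy":0,"wz":0},{"dx":0,"dy":0,"dz":0,"wx":0,"wy":0,"wz":0},{"dx":0,"dy":0,"dz":0,"wx":0,"wy":0,"wz":0},{"dx":0,"dy":0,"dz":-2,"wx":0,"wy":0,"wz":0},{"dx":0,"dy":0,"dz":-6,"wx":0,"wy":0,"wz":0},{"dx":0,"dy":0,"dz":-11,"wx":0,"wy":0,"wz":0},{"dx":0,"dy":0,"dz":-16,"wx":0,"wy":0,"wz":0},{"dx":0,"dy":0,"dz":-20,"wx":0,"wy":0,"wz":0}]' 8.7
python3 -c "
from h import *
look('tumbler','drip')
I=arm.grab_frame('top');cv2.imwrite('pics/topF.png',I[:,:,::-1])
for n in ['masala','tumbler','patila','tile','board','hex','katori','mortar','matchbox']: print(n,[(np.round(d['centre'],3).tolist(),round(d['confidence'],2)) for d in arm.mark_of('top',n)])
J=arm.grab_frame('side');cv2.imwrite('pics/sideF.png',J[:,:,::-1])
for n in ['masala','tumbler','patila','katori','mortar','matchbox']: print(n,[(np.round(d['centre'],3).tolist(),round(d['confidence'],2)) for d in arm.mark_of('side',n)])
"
```

```text
t: 37.5
eef_pos: [0.4629, 0.3261, 0.0571]
ee_rot: [-3.141, 0.001, -1.566]
force: [0.0, 0.1, 2.8]
width: 0.0613
gripper_force: 20.0
t 37.5 pos [0.4629 0.3261 0.0571] yaw [-180.     0.   -89.7] F [0.  0.1 2.8] w 0.0613 d(cm) [ 0.11  0.07 -0.04] w(deg) [-0.   0.   0.3] q [ 0.96  0.35 -0.44  0.   -0.78 -0.95]
t: 38.75
eef_pos: [0.4628, 0.3258, 0.2589]
ee_rot: [-3.14, 0.001, -1.566]
force: [0.4, 1.0, -0.7]
width: 0.0869
gripper_force: 0.0
tumbler [([0.4614, 0.3303, 0.0123], 0.89)]
  mask 0.67 [465.2 349.6] [79.7 77.1] 47.3 circ [466.2 347.3] 42.8
drip []
  mask 0.7 [460.6 326.7] [ 84.9 122.5] 78.4 circ [460.8 326.6] 72.0
masala [([0.646, 0.189, 0.012], 0.91), ([0.447, 0.222, 0.001], 0.57), ([0.619, 0.388, 0.001], 0.46)]
tumbler [([0.466, 0.328, 0.01], 0.91)]
patila [([0.663, -0.195, 0.016], 0.63)]
tile []
board []
hex [([0.425, -0.282, -0.001], 0.76)]
katori [([0.476, 0.047, -0.0], 0.64)]
mortar [([0.634, -0.017, -0.0], 0.6)]
matchbox [([0.62, 0.388, -0.002], 0.95)]
masala [([0.45, 0.448, -0.003], 0.97), ([0.645, 0.195, 0.014], 0.92), ([0.451, 0.226, -0.001], 0.59)]
tumbler [([0.465, 0.326, 0.013], 0.63)]
patila [([0.665, -0.196, 0.013], 0.76)]
katori [([0.479, 0.045, -0.0], 0.95)]
mortar [([0.632, -0.012, 0.0], 0.78)]
matchbox [([0.618, 0.385, 0.001], 0.84)]
```

View pics/sideF.png

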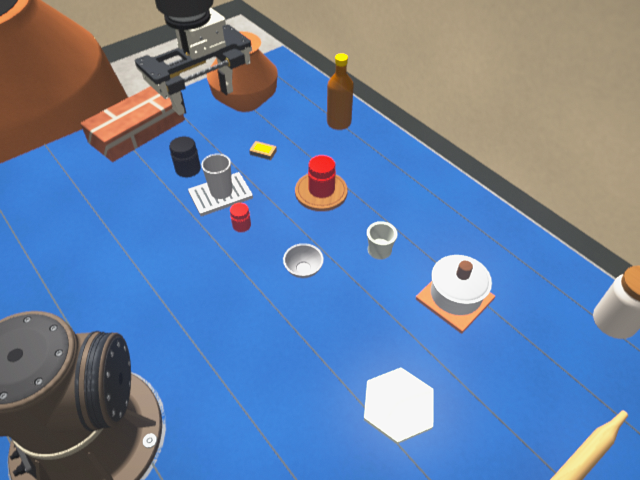

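View pics/topF.png

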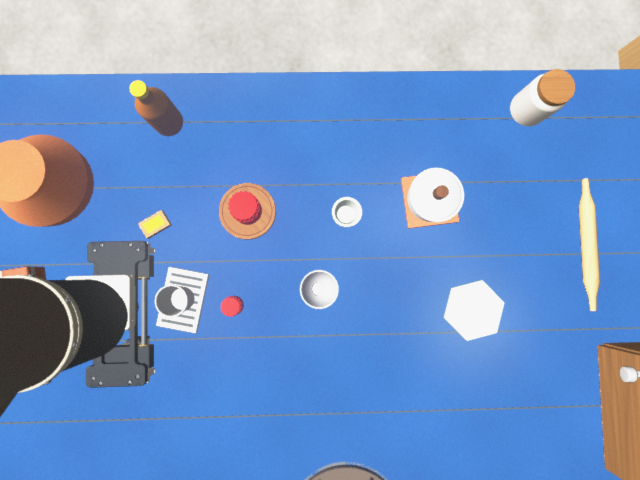

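The side and top pictures show the patila on the tile, the masala box on the board and the tumbler on the drip plate, all upright and centred to within a few millimetres. The hex is free and the bystanders haven't moved.

```bash
python3 -c "
from station import arm
print(arm.job_done())"
```

```text
the job is handed in; nothing more can be done
None
```

The job is handed in at about 39 s of the 112 s allowed: patila on the tile, masala box on the round board and tumbler on the drip plate, all upright and centred to within a few millimetres by the cameras, with the hex slab free and the bowl, mortar and matchbox where they were.

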